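# Fetch the large test plate and lay it in the test carrier

### The arm

A 6-joint arm with a two-finger parallel gripper is mounted at the origin on the work surface. World frame = base frame: x ahead of the robot, y to its left, z up, the work surface at z = 0. Lengths are in m, angles in rad, forces in N, time in s.
With the tool pointing down it reaches from about 0.35 to 0.925 m from the base axis. Payload 6.4 kg.
Tool frame: the origin (TCP) lies on the front face of the gripper's body, between the roots of the fingers; the fingertips stand 97 mm ahead of it and the grasp point (between the pads) lies 78 mm ahead of it; z points along the fingers, x is the direction in which the jaws open and shut, and the axes are right-handed (so a half turn about z gives the same grasp; the last joint's range is limited). The gripper opens to 94 mm and grips with 3 to 60 N. Pads are 16 mm wide; open, the fingers measure 119 mm over their backs; the gripper's body (75 mm by 177 mm) begins 78 mm behind the grasp point.
Start: joints at [1.007, 0.245, 1.558, -0, 1.339, -0.174], TCP at [0.247, 0.601, 0.303] pointing down, gripper open.
Joint ranges: [-3.13, 3.13], [-1.02, 2.26], [0.13, 2.54], [-0.95, 4.09], [0.21, 2.88], [-2.74, 2.74]. Speed limits (rad/s): [2.57, 2.57, 3.14, 3.14, 3.14, 3.14].

### API

Orientations are given as a rotation vector (axis times angle).
In Python, from station import manip, optics gives the robot as it stands.
- The arm moves only by the tool jog_arm, never from a script. Its argument "steps" is one flat list of numbers, 6 for each row, row after row: the shift along the tool's x, y, z in mm, then the turn, a rotation vector about the tool's x, y, z in degrees. A call has 1 to 5 rows; each row is the pose to reach, as a shift and turn from the pose commanded when the call began, along the tool's axes at that moment; what a row does not reach only later rows make up. A row lasts 1/8 s, in which the tool goes at most 62.5 mm and 10.7 degrees, less where a joint would pass 70% of its speed; a pose out of reach is approached as far as the arm can. A call with a gripper value outside its range is refused whole. "fingers" is the opening, from 0 (shut) to 1 (fully open), set as the call begins (left out, the last holds). The fingers move at their own pace and stop on an object; "squeeze" is the grip in N (left out, the last holds). Time passes only in rows, so rows that repeat a pose let the fingers close. It gives the time, the measured TCP pose, the force and the opening at its end, in the units of the state.
- manip.get_state(): the state, without advancing time (a new reading comes with each control period).
- optics.snapshot(name): name is "scene" or "top" or "wrist"; returns the picture (400x640x3 uint8, red, green, blue); there is no depth.
- optics.camera_params(name): a dict with "fx", "fy", "cx", "cy" (pixels), "k1" (the pictures are not rectified: a ray, as slopes to the right and down, at radius r is drawn at 1 + k1 r^2 times it, then the intrinsics apply), "camera_from_world" (4x4, takes a point from world to camera coordinates). Camera axes: x right, y up, looking along -z (the intrinsics and any distortion apply to the point x, -y, -z); pixel columns grow to the right and rows downward; lengths in m; the calibration is good to about 2 mm. A picture is of the moment at which its call begins: read the wrist's pose just before it. camera_params takes no time and is no camera call; for the wrist camera it gives the pose at the moment of the call.
- manip.job_done(): hands the job in, once; it reports no verdict.
The state is a dict: "time_s": time; "joint_pos": joint angles; "joint_velocities": joint speeds; "joint_torque": joint torques, N m; "eef_pos": TCP position; "tcp_rot": TCP orientation; "wrist_force": force on the tool from outside, world axes, zero at the start; "moment": the same for the moment, N m; "width": opening from 0.0 (shut) to 1.0 (fully open).
Only numpy, scipy, OpenCV 4.12 (cv2) and the standard library are available. Lean on these libraries where they do the work, as an engineer would, in place of code of your own. Each camera call takes 0.05 s, during which the arm holds its last target.

### The job

Draw the large test plate straight up out of the slotted rack by its top edge, and stand it on its short edge against the sloping steel stand, leaving it leaning there so that you can change your grip. Then take it by its two long edges and lay it gently down flat in the recess of the grey carrier, either face up and either way round. Leave the two smaller plates in the rack and do not push or knock the other things on the desk.

Things in the scene. Friction and masses are not known exactly. Their poses are not given: they have to be found in the camera images.
- plate_mid (a point): centre of the large test plate, largest of three flat white rigid plastic plates upright in the rack: 140 mm tall, 60 wide, 8 thick, about 95 g, a small steel disc in the middle of each face. x axis normal to the faces, y along the 60 mm width, z along the 140 mm length (up in the rack). It may stand in any of the three slots. Its two faces and its two ends are alike
- plate: the same large plate; this origin is the middle of the short edge that is lowest in the rack, same axes as the centre
- small_a_mid (a point): centre of a smaller white plate standing in another slot of the rack, 100 mm tall, 45 mm wide, 8 mm thick; leave it there
- small_b_mid (a point): centre of the other smaller white plate, same size, in the remaining slot; leave it there
- rack: grey plastic slotted rack, fixed, 150 mm (its x) by 84 mm (its y), 80 mm tall; origin at the centre of its underside, z up. Three slots at x = -40, 0 and +40 mm, each 11 mm wide along x, 64 mm along y, floors 10 mm above the desk, so 70 mm deep. Plates' faces look along its x. The large plate's top edge is 150 mm above the desk, the small ones' 110 mm
- stand: sloping steel stand, fixed; base 120 (x) by 70 mm (y); origin under the base's centre, z up. Its face looks to its own +x (away from the robot) and leans back 35 degrees from vertical, top towards -x. Face 36 mm wide (narrower than the plate), 85 mm long, from x = 30, z = 18 mm, where a ledge 14 mm deep, 50 mm wide juts out square to it to carry the plate's short edge; strut behind
- stand_rest (a point): where the centre of the large plate lies when it rests on the stand, short edge on the ledge and flat against the sloping face: x = -7 mm, y = 0, z = 78 mm in the stand's axes; the same axes as the stand's (not sloped)
- carrier: grey plastic test carrier, fixed, 172 mm long (x), 92 mm wide (y); origin at the centre of its underside, z up. Floor 24 mm above the desk; lips 6 mm higher at the ends and corners bound a recess 148 (x) by 68 mm (y) for the large plate. For x from -47 to 47 mm it narrows to a bridge 40 mm wide, so that fingers can reach past the plate's long edges down to the desk
- nest (a point): where the centre of the large plate lies when it lies in the carrier's recess: 28 mm above the desk over the carrier's centre, the carrier's axes
- gluestick: glue stick standing on the desk, 28 mm diameter, 92 mm tall; origin under its centre
- tape: roll of paper tape lying on the desk, 68 mm diameter, 20 mm high; origin under its centre
- stapler: black stapler, 120 mm long (x), 32 mm wide, 44 mm high; origin under its centre
- marker: black marker pen lying on the desk, 130 mm long (x), 17 mm thick; origin under its centre

How it is judged:
By the outcome, as a careful person would: the job done as asked, in the order asked, and still so for the second after the job is handed in, with the robot touching nothing.
It also fails if it takes over 64 s, if anything falls off the work surface, if the arm or the gripper's body presses on something with over 40 N, if the wrist force passes 120 N, or if a joint passes its speed limit or range.

## Working session

There is one attempt and no reset: what is moved stays moved. The work goes in short steps, Python scripts to look and compute and a tool call to move; the robot and the scene stay as the last step left them, time stands still between calls to the robot, and variables do not carry over. Pictures are saved under pics/ and viewed, and the job is handed in when it is done.

Besides the shell and the picture viewer there is one more tool, called after ">>>" as name(argument=value, ...), one argument or row to a line, values as JSON. jog_arm: Moves the arm, as the interface text tells. Its arguments: {"type":"object","properties":{"steps":{"type":"array"},"fingers":{"type":"number"},"squeeze":{"type":"number"}},"required":["steps"]}

```bash
ls -la; mkdir -p pics; python3 - <<'E'
from station import manip, optics
import cv2
s=manip.get_state(); print({k:s[k] for k in('time_s','eef_pos','tcp_rot','width','wrist_force')})
for n in("scene","top","wrist"):
    p=optics.camera_params(n); print(n,p)
    cv2.imwrite(f'pics/{n}0.png',optics.snapshot(n)[:,:,::-1])
E
```

```text
total 12
drwxr-xr-x  3 agent agent 4096 Dec  6 16:58 .
drwxr-xr-x 23 root  root  4096 Dec  6 16:58 ..
drwxr-xr-x  2 agent agent 4096 Dec  6 16:58 pics
{'time_s': 0.0, 'eef_pos': array([0.24675292, 0.60089937, 0.30156715]), 'tcp_rot': array([ 2.60890707,  1.74880503, -0.00264835]), 'width': 0.9995008809599425, 'wrist_force': array([-0.01653368,  0.67770119,  0.28711789])}
scene {'fx': 442.2592966253297, 'fy': 442.2592966253297, 'cx': 319.2873894051278, 'cy': 205.01961253596912, 'k1': 0.028439480276781753, 'camera_from_world': array([[ 0.42200064,  0.90646194, -0.01556329, -0.21251622],
       [-0.65254569,  0.31561842,  0.68888979,  0.30937946],
       [ 0.62936443, -0.28055617,  0.724699  , -1.31053621],
       [ 0.        ,  0.        ,  0.        ,  1.        ]])}
top {'fx': 516.9958317969213, 'fy': 516.9958317969213, 'cx': 326.37652937485234, 'cy': 194.56414465907645, 'k1': -0.09583062609589704, 'camera_from_world': array([[-0.01856416, -0.99982555,  0.00206008,  0.00707387],
       [ 0.97693204, -0.01770059,  0.21281558, -0.54893716],
       [-0.21274199,  0.0059633 ,  0.97709021, -0.99380202],
       [ 0.        ,  0.        ,  0.        ,  1.        ]])}
wrist {'fx': 285.210612150799, 'fy': 285.210612150799, 'cx': 313.21838933156783, 'cy': 198.2704123621841, 'k1': -0.04466503616052141, 'camera_from_world': array([[ 3.80326298e-01,  9.24852370e-01, -3.10473374e-05,
        -6.50377675e-01],
       [-8.86196876e-01,  3.64420426e-01, -2.86099371e-01,
         2.93779942e-02],
       [-2.64588367e-01,  1.08838629e-01,  9.58199952e-01,
        -3.92460403e-01],
       [ 0.00000000e+00,  0.00000000e+00,  0.00000000e+00,
         1.00000000e+00]])}
```

View pics/scene0.png

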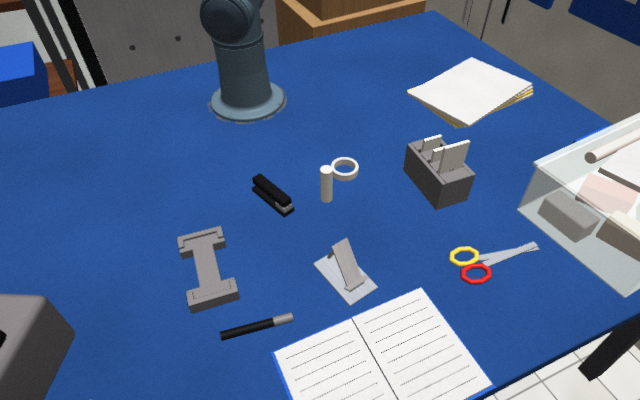

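View pics/top0.png

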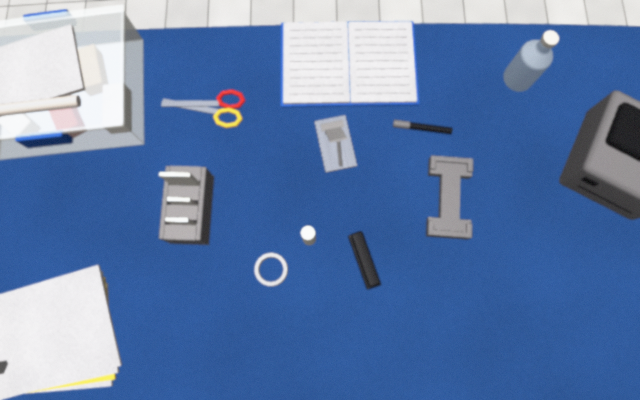

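View pics/wrist0.png

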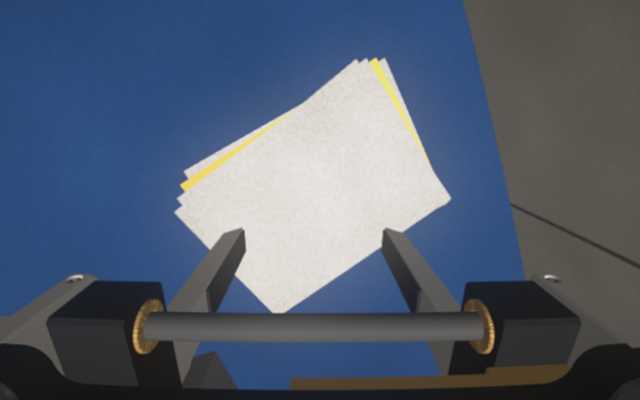

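```bash
cat > h.py <<'E'
import numpy as np, cv2
from station import manip, optics
def ray(p,u,v):
    K=np.array([[p['fx'],0,p['cx']],[0,p['fy'],p['cy']],[0,0,1.]])
    a=cv2.undistortPoints(np.array([[[u,v]]],float),K,np.array([p['k1'],0,0,0,0.]))[0,0]
    M=np.array(p['camera_from_world']);R,t=M[:3,:3],M[:3,3]
    d=R.T@np.array([a[0],-a[1],-1.]);return -R.T@t,d/np.linalg.norm(d)
def onz(p,u,v,z):
    o,d=ray(p,u,v);return o+d*(z-o[2])/d[2]
def tri(p1,a,p2,b):
    o1,d1=ray(p1,*a);o2,d2=ray(p2,*b)
    s=np.linalg.lstsq(np.c_[d1,-d2],o2-o1,rcond=None)[0]
    A=o1+s[0]*d1;B=o2+s[1]*d2;return (A+B)/2,np.linalg.norm(A-B)
def px(p,X):
    M=np.array(p['camera_from_world']);c=M[:3,:3]@np.array(X)+M[:3,3]
    a=np.array([c[0],-c[1]])/-c[2];a*=1+p['k1']*(a@a)
    return np.array([p['fx']*a[0]+p['cx'],p['fy']*a[1]+p['cy']])
def crop(img,x0,y0,x1,y1,s,name):
    c=cv2.resize(img[y0:y1,x0:x1],None,fx=s,fy=s,interpolation=cv2.INTER_CUBIC);cv2.imwrite(name,c)
E
python3 - <<'E'
from h import *
t=cv2.imread('pics/top0.png');s=cv2.imread('pics/scene0.png')
a=lambda i,x0,y0:cv2.resize(i[y0:y0+100,x0:x0+100],None,fx=4,fy=4,interpolation=cv2.INTER_CUBIC)
cv2.imwrite('pics/z1.png',np.hstack([a(t,140,155),a(s,395,120)]))
cv2.imwrite('pics/z2.png',np.hstack([a(t,290,95),a(s,300,220)]))
cv2.imwrite('pics/z3.png',np.hstack([a(t,400,145),a(s,160,220)]))
E
```

```text
(no output)
```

View pics/z1.png

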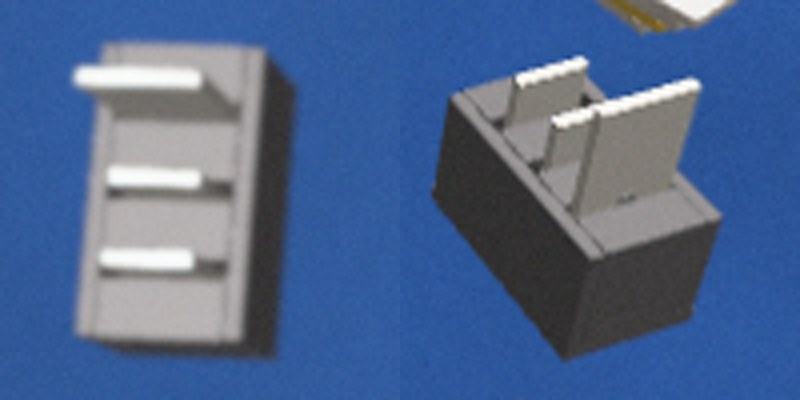

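View pics/z2.png

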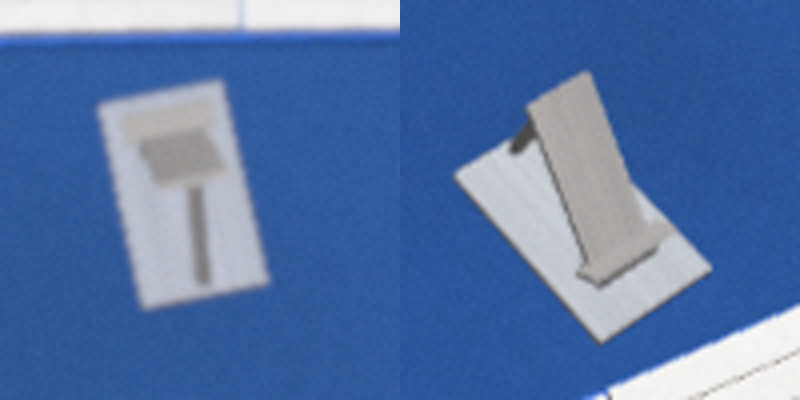

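View pics/z3.png

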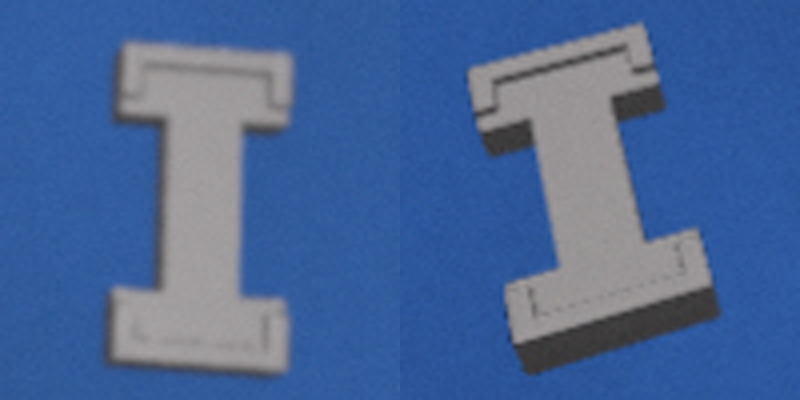

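```bash
python3 - <<'E'
from h import *
np.set_printoptions(precision=4,suppress=True)
T=optics.camera_params('top');S=optics.camera_params('scene')
print('camT',ray(T,0,0)[0],'camS',ray(S,0,0)[0])
f=lambda p,x0,y0,L,z:np.array([onz(p,x0+(x+.5)/4-.5,y0+(y+.5)/4-.5,z) for x,y in L])
def rep(n,P):
    print(n,P[:,:2].tolist() if 0 else '\n',np.round(P[:,:2],4).tolist(),'c',P[:,:2].mean(0),'sides',np.linalg.norm(np.roll(P,-1,0)-P,axis=1))
    d=np.arctan2(*( (np.roll(P,-1,0)-P)[:,:2].T[::-1])); print('   ang',np.degrees(d))
# plate top edge
rep('plate T',f(T,140,155,[(75,67),(200,69),(200,88),(75,87)],.150))
rep('plate S',f(S,395,120,[(594-400,105),(694-400,78),(700-400,90),(600-400,117)],.150))
rep('rackT',f(T,140,155,[(104,43),(265,45),(244,342),(77,335)],.080))
rep('rackS',f(S,395,120,[(55,95),(183,70),(320,214),(196,260)],.080))
rep('standT',f(T,290,95,[(98,103),(222,80),(270,283),(145,310)],.004))
rep('standS',f(S,300,220,[(54,177),(190,140),(312,268),(202,343)],.004))
rep('carT',f(T,400,145,[(121,42),(293,54),(288,373),(108,362)],.030))
rep('carS',f(S,160,220,[(70,70),(245,25),(316,288),(124,346)],.030))
E
```

```text
camT [0.325  0.0033 1.0878] camS [ 1.1164 -0.2727  0.7333]
plate T 
 [[0.5799, 0.3148], [0.5777, 0.2547], [0.5684, 0.2543], [0.5701, 0.3143]] c [0.574  0.2845] sides [0.0601 0.0093 0.06   0.0098]
   ang [ -92.1157 -177.707    88.3819    3.0765]
plate S 
 [[0.5684, 0.2544], [0.573, 0.314], [0.5824, 0.3105], [0.5777, 0.2514]] c [0.5754 0.2826] sides [0.0597 0.0101 0.0593 0.0098]
   ang [ 85.6445 -20.4379 -94.4841 162.0367]
rackT 
 [[0.6113, 0.3237], [0.6084, 0.2406], [0.4571, 0.2464], [0.4617, 0.3302]] c [0.5346 0.2852] sides [0.0831 0.1515 0.0839 0.1497]
   ang [-91.9352 177.7988  86.856   -2.4995]
rackS 
 [[0.4596, 0.2512], [0.473, 0.3313], [0.609, 0.3229], [0.6095, 0.2419]] c [0.5378 0.2868] sides [0.0812 0.1363 0.0809 0.1502]
   ang [ 80.5417  -3.5282 -89.6424 176.473 ]
standT 
 [[0.7299, 0.0207], [0.7423, -0.0484], [0.6247, -0.0714], [0.6107, -0.0032]] c [ 0.6769 -0.0256] sides [0.0703 0.1198 0.0696 0.1216]
   ang [ -79.8655 -168.9679  101.5662   11.3343]
standS 
 [[0.6263, -0.0708], [0.6353, 0.0018], [0.7289, 0.0193], [0.7424, -0.0476]] c [ 0.6832 -0.0243] sides [0.0731 0.0953 0.0683 0.1185]
   ang [  82.9256   10.5893  -78.5656 -168.7258]
carT 
 [[0.6377, -0.2262], [0.6296, -0.319], [0.4579, -0.3028], [0.4657, -0.2089]] c [ 0.5477 -0.2642] sides [0.0931 0.1725 0.0942 0.1728]
   ang [-94.9435 174.601   85.244   -5.758 ]
carS 
 [[0.4608, -0.3026], [0.4702, -0.2127], [0.6412, -0.2284], [0.6328, -0.316]] c [ 0.5513 -0.2649] sides [0.0904 0.1717 0.088  0.1725]
   ang [ 83.9835  -5.26   -95.4952 175.5586]
```

```bash
cat >> h.py <<'E'
from scipy.spatial.transform import Rotation as Ro
np.set_printoptions(precision=4,suppress=True)
def frame(zdir,xdir):
    z=np.array(zdir,float);z/=np.linalg.norm(z);x=np.array(xdir,float);x-=z*(x@z);x/=np.linalg.norm(x)
    return np.c_[x,np.cross(z,x),z]
def rel(R,p):
    s=manip.get_state();R0=Ro.from_rotvec(s['tcp_rot']).as_matrix()
    d=R0.T@(np.array(p)-s['eef_pos'])*1000; r=np.degrees(Ro.from_matrix(R0.T@R).as_rotvec())
    print('t',round(s['time_s'],2),'p',s['eef_pos'],'F',s['wrist_force'],'w',round(s['width'],3),'j',np.array(s['joint_pos']))
    print('shift mm',d.round(1),'turn deg',r.round(2),'|',np.linalg.norm(d).round(1),np.linalg.norm(r).round(1))
def yaw(a): a=np.radians(a);return np.array([np.cos(a),np.sin(a),0])
E
python3 - <<'E'
from h import *
s=manip.get_state();R0=Ro.from_rotvec(s['tcp_rot']).as_matrix()
print(R0, 'wristcam in tool',R0.T@(ray(optics.camera_params('wrist'),0,0)[0]-s['eef_pos']))
rel(frame([0,0,-1],yaw(-2.3)),[.5745,.284,.29])
E
```

```text
[[ 0.38    0.925  -0.0008]
 [ 0.925  -0.38   -0.0012]
 [-0.0014 -0.0003 -1.    ]] wristcam in tool [ 0.0007 -0.0838 -0.0827]
t 0.15 p [0.2468 0.601  0.3018] F [0.3882 0.0517 0.0225] w 1.0 j [ 1.0069  0.2457  1.5587  0.      1.3387 -0.1741]
shift mm [-168.7  423.6   11.9] turn deg [ 0.04  0.08 69.97] | 456.1 70.0
```

>>> jog_arm(
  steps=[-168,423,0,0,0,70,-168,423,0,0,0,70,-168,423,0,0,0,70,-168,423,0,0,0,70,-168,423,0,0,0,70],
  fingers=0.5,
)

```text
time_s: 0.78
eef_pos: [0.4729, 0.3825, 0.3024]
tcp_rot: [3.119, 0.372, -0.0]
wrist_force: [0.8, 0.3, 0.1]
width: 0.516
```

```bash
python3 - <<'E'
from h import *
rel(frame([0,0,-1],yaw(-2.3)),[.5745,.284,.29])
T=optics.camera_params('top');S=optics.camera_params('scene')
for z in(0,.1,.15,.2):print(z,onz(T,143,145,z),onz(T,124,128,z),onz(S,537,160,z),onz(S,519,210,z))
E
```

```text
t 0.78 p [0.4729 0.3825 0.3024] F [0.7821 0.2619 0.053 ] w 0.516 j [0.494  0.1493 1.6686 0.0001 1.3239 0.2566]
shift mm [ 75.6 119.7  12.4] turn deg [ 0.    0.01 15.9 ] | 142.1 15.9
0 [0.6822 0.403  0.    ] [0.7235 0.4496 0.    ] [0.5752 0.5634 0.    ] [0.6874 0.4057 0.    ]
0.1 [0.6494 0.3663 0.1   ] [0.6869 0.4086 0.1   ] [0.649  0.4494 0.1   ] [0.7459 0.3132 0.1   ]
0.15 [0.633  0.3479 0.15  ] [0.6686 0.3881 0.15  ] [0.6859 0.3924 0.15  ] [0.7751 0.2669 0.15  ]
0.2 [0.6166 0.3295 0.2   ] [0.6503 0.3676 0.2   ] [0.7228 0.3354 0.2   ] [0.8044 0.2207 0.2   ]
```

>>> jog_arm(
  steps=[76,120,12,0,0,16,76,120,12,0,0,16,76,120,12,0,0,16,76,120,12,0,0,16],
  fingers=0.32,
)

```text
time_s: 1.27
eef_pos: [0.5747, 0.2856, 0.2901]
tcp_rot: [-3.141, 0.057, 0.002]
wrist_force: [-0.4, 0.6, -0.5]
width: 0.319
```

```bash
python3 - <<'E'
from h import *
rel(frame([0,0,-1],yaw(-2.3)),[.5745,.284,.212])
W=optics.camera_params('wrist');i=optics.snapshot('wrist')[:,:,::-1]
cv2.imwrite('pics/w1.png',i)
c=np.array([.5745,.284,.15]);n=yaw(-2.3);y=yaw(87.7)
print([px(W,c+a*n*.004+b*y*.03).round(1).tolist() for a,b in((1,1),(1,-1),(-1,-1),(-1,1))])
E
```

```text
t 1.27 p [0.5747 0.2856 0.2901] F [-0.3654  0.6143 -0.5345] w 0.319 j [0.2848 0.2372 1.5905 0.0004 1.315  0.3213]
shift mm [-0.   1.6 78.1] turn deg [-0.    0.07  0.2 ] | 78.2 0.2
[[318.2, 186.1], [317.6, 253.4], [308.4, 253.4], [308.2, 186.1]]
```

View pics/w1.png

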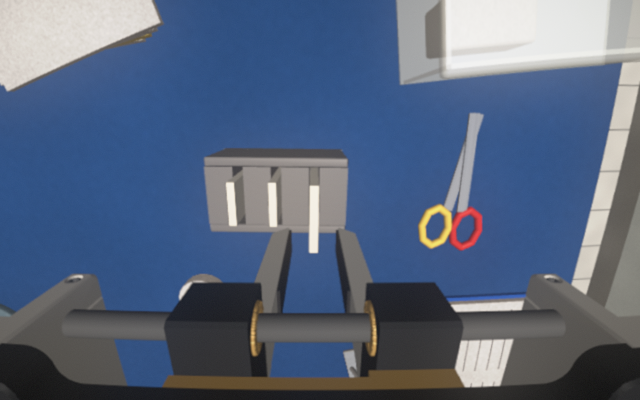

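>>> jog_arm(
  steps=[0,1,40,0,0,0,0,1,60,0,0,0,0,1,78,0,0,0,0,1,78,0,0,0],
)

```text
time_s: 1.82
eef_pos: [0.5735, 0.2854, 0.2112]
tcp_rot: [3.14, -0.055, -0.004]
wrist_force: [0.1, 0.6, -0.2]
width: 0.32
```

>>> jog_arm(
  steps=[0,0,0,0,0,0,0,0,0,0,0,0,0,0,0,0,0,0,0,0,0,0,0,0],
  fingers=0.0,
  squeeze=20,
)

```text
time_s: 2.33
eef_pos: [0.5749, 0.2852, 0.2138]
tcp_rot: [-3.14, 0.056, -0.002]
wrist_force: [-1.5, 0.3, 4.6]
width: 0.085
```

```bash
python3 - <<'E'
from h import *
rel(frame([0,0,-1],yaw(-2.3)),[.5745,.284,.212])
E
```

```text
t 2.33 p [0.5749 0.2852 0.2138] F [-1.4884  0.3393  4.6264] w 0.085 j [0.2841 0.3144 1.6436 0.0002 1.1822 0.3199]
shift mm [-0.3  1.2  1.8] turn deg [-0.04 -0.07  0.25] | 2.2 0.3
```

>>> jog_arm(
  steps=[0,0,-15,0,0,0,0,0,-35,0,0,0,0,0,-55,0,0,0,0,0,-75,0,0,0,0,0,-100,0,0,0],
)

```text
time_s: 2.95
eef_pos: [0.5743, 0.285, 0.3141]
tcp_rot: [3.141, -0.056, -0.0]
wrist_force: [0.1, -0.0, -1.4]
width: 0.083
```

>>> jog_arm(
  steps=[0,0,-30,0,0,0,0,0,-30,0,0,0],
)

```text
time_s: 3.2
eef_pos: [0.5755, 0.2854, 0.3467]
tcp_rot: [-3.139, 0.056, -0.01]
wrist_force: [-0.8, -0.3, -0.8]
width: 0.085
```

```bash
cat >> h.py <<'E'
SC=np.array([.6775,-.0253]);SY=11.2
def stand(x,y,z): 
    a=yaw(SY);b=yaw(SY+90);return np.array([*SC,0])+x*a+y*b+np.array([0,0,z])
th=np.radians(35)
sdir=lambda x,z: x*yaw(SY)+np.array([0,0,z])
U=sdir(-np.sin(th),np.cos(th));N=sdir(np.cos(th),np.sin(th))
E
python3 - <<'E'
from h import *
# plate rest pose: centre = stand_rest; grasp point offset from centre along U
g=0.070-0.016
for off_u,off_n in((.06,.02),(.010,.003),(0,0)):
    c=stand(-.007,0,.078)+U*off_u+N*off_n
    p=c+U*(g+.078)
    print('tcp',p);rel(frame(-U,N),p)
i=optics.snapshot('scene')[:,:,::-1];cv2.imwrite('pics/s2.png',i)
i=optics.snapshot('wrist')[:,:,::-1];cv2.imwrite('pics/w2.png',i)
E
```

```text
tcp [ 0.5787 -0.0449  0.2467]
t 3.2 p [0.5755 0.2854 0.3467] F [-0.7836 -0.2597 -0.7778] w 0.085 j [0.2842 0.1922 1.5387 0.     1.4039 0.3198]
shift mm [ 14.3 330.2  99.3] turn deg [  3.96  34.46 -12.85] | 345.1 37.0
tcp [ 0.5931 -0.042   0.196 ]
t 3.2 p [0.5755 0.2854 0.3467] F [-0.7836 -0.2597 -0.7778] w 0.085 j [0.2842 0.1922 1.5387 0.     1.4039 0.3198]
shift mm [ 28.4 326.9 150.1] turn deg [  3.96  34.46 -12.85] | 360.9 37.0
tcp [ 0.5964 -0.0414  0.1861]
t 3.2 p [0.5755 0.2854 0.3467] F [-0.7836 -0.2597 -0.7778] w 0.085 j [0.2842 0.1922 1.5387 0.     1.4039 0.3198]
shift mm [ 31.5 326.2 160.1] turn deg [  3.96  34.46 -12.85] | 364.7 37.0
```

View pics/s2.png

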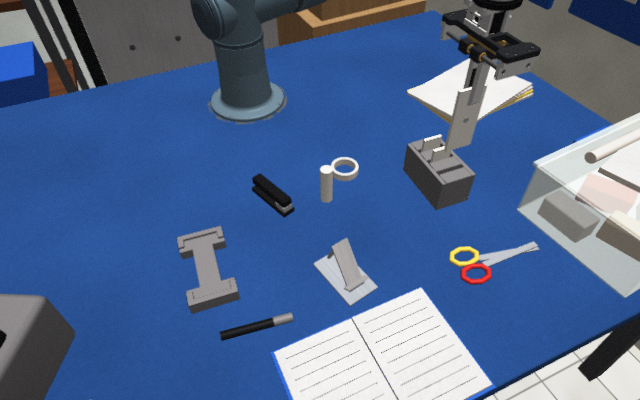

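View pics/w2.png

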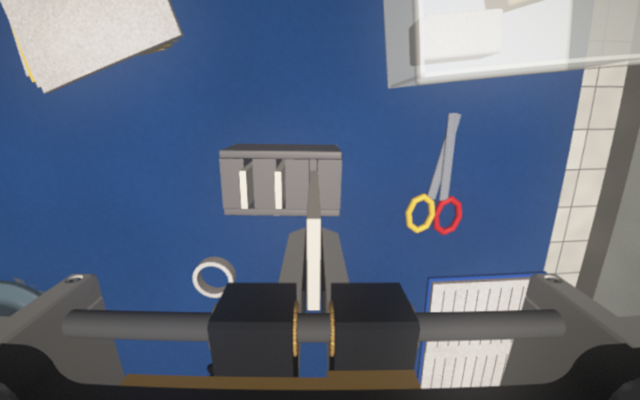

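>>> jog_arm(
  steps=[0,60,0,1,8,-3,5,120,10,2,17,-6,10,180,20,3,26,-9,14,240,30,4,34,-13,14,300,40,4,34,-13],
)

```text
time_s: 3.92
eef_pos: [0.5763, -0.0062, 0.3016]
tcp_rot: [-2.934, -0.293, -0.898]
wrist_force: [1.1, 0.3, -2.0]
width: 0.085
```

```bash
python3 - <<'E'
from h import *
g=0.070-0.0155
for off_u,off_n in((.06,.02),(.010,.003)):
    p=stand(-.007,0,.078)+U*off_u+N*off_n+U*(g+.078)
    rel(frame(-U,N),p)
E
```

```text
t 3.92 p [ 0.5763 -0.0062  0.3016] F [ 1.1436  0.2717 -1.9679] w 0.085 j [-0.2943 -0.1398  2.0198  0.3944  0.7649 -0.7104]
shift mm [-35.1  38.5  41.9] turn deg [-0.17  0.95  0.14] | 66.8 1.0
t 3.92 p [ 0.5763 -0.0062  0.3016] F [ 1.1436  0.2717 -1.9679] w 0.085 j [-0.2943 -0.1398  2.0198  0.3944  0.7649 -0.7104]
shift mm [-51.2  38.6  92.2] turn deg [-0.17  0.95  0.14] | 112.3 1.0
```

>>> jog_arm(
  steps=[-20,20,20,0,1,0,-35,38,42,0,1,0,-35,38,42,0,1,0,-35,38,42,0,1,0],
)

```text
time_s: 4.42
eef_pos: [0.5802, -0.0429, 0.25]
tcp_rot: [-2.924, -0.291, -0.926]
wrist_force: [0.4, 0.1, -0.1]
width: 0.088
```

```bash
python3 - <<'E'
from h import *
g=0.070-0.0155
for off_u,off_n in((.010,.003),(0,.002)):
    p=stand(-.007,0,.078)+U*off_u+N*off_n+U*(g+.078)
    rel(frame(-U,N),p)
t=optics.snapshot('top')[:,:,::-1];s=optics.snapshot('scene')[:,:,::-1];w=optics.snapshot('wrist')[:,:,::-1]
a=lambda i,x0,y0:cv2.resize(i[y0:y0+130,x0:x0+130],None,fx=3,fy=3,interpolation=cv2.INTER_CUBIC)
cv2.imwrite('pics/z4.png',np.hstack([a(t,270,60),a(s,280,190)]));cv2.imwrite('pics/w4.png',w);cv2.imwrite('pics/s4.png',s)
E
```

```text
t 4.42 p [ 0.5802 -0.0429  0.25  ] F [ 0.3626  0.1094 -0.1002] w 0.088 j [-0.369  -0.0572  2.0495  0.5147  0.6806 -0.8943]
shift mm [-20.5   1.7  51. ] turn deg [-0.13 -0.14  0.12] | 55.0 0.2
t 4.42 p [ 0.5802 -0.0429  0.25  ] F [ 0.3626  0.1094 -0.1002] w 0.088 j [-0.369  -0.0572  2.0495  0.5147  0.6806 -0.8943]
shift mm [-21.5   1.7  61. ] turn deg [-0.13 -0.14  0.12] | 64.7 0.2
```

View pics/z4.png

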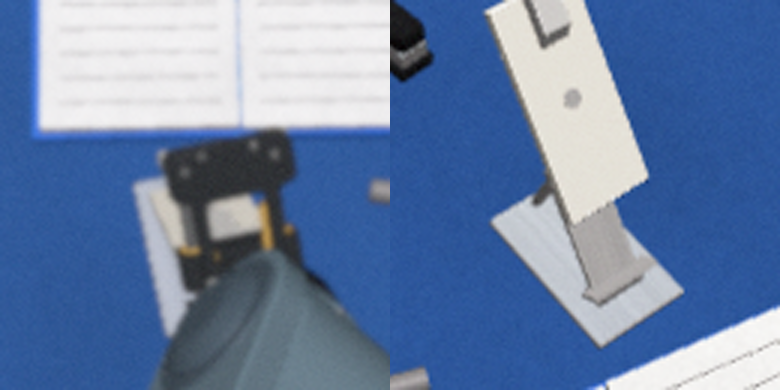

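View pics/w4.png

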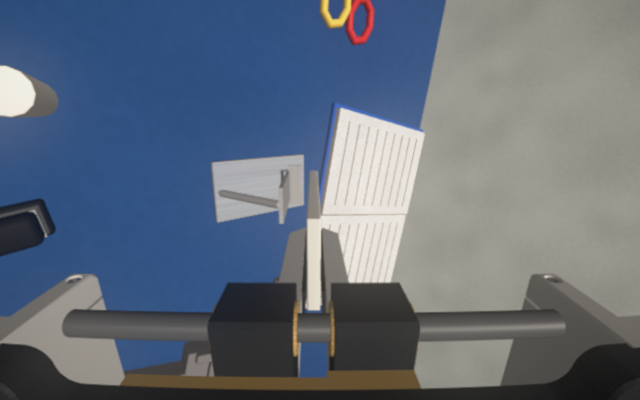

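>>> jog_arm(
  steps=[-10,1,20,0,0,0,-20,1,40,0,0,0,-20,1,50,0,0,0,-20,1,50,0,0,0],
)

```text
time_s: 5.08
eef_pos: [0.5931, -0.0416, 0.1978]
tcp_rot: [-2.924, -0.292, -0.927]
wrist_force: [0.4, -0.5, -0.8]
width: 0.083
```

```bash
python3 - <<'E'
from h import *
g=0.070-0.0155
for off_u,off_n in((0,.002),):
    p=stand(-.007,0,.078)+U*off_u+N*off_n+U*(g+.078)
    rel(frame(-U,N),p)
s=optics.snapshot('scene')[:,:,::-1];w=optics.snapshot('wrist')[:,:,::-1]
a=lambda i,x0,y0:cv2.resize(i[y0:y0+110,x0:x0+110],None,fx=5,fy=5,interpolation=cv2.INTER_CUBIC)
cv2.imwrite('pics/z5.png',a(s,290,205))
S=optics.camera_params('scene')
# predicted px of ledge outer ends & plate bottom corners in crop coords
q=lambda X:((px(S,X)-[290,205]+.5)*5-.5).round(0).tolist()
L=lambda n,y:stand(.030,y,.018)+N*n
print('ledge',[q(L(n,y)) for n,y in((.014,.025),(.014,-.025),(0,.025),(0,-.025))])
print('face top',[q(stand(.030,y,.018)+U*.085) for y in(.018,-.018)])
E
```

```text
t 5.08 p [ 0.5931 -0.0416  0.1978] F [ 0.4174 -0.5218 -0.8174] w 0.083 j [-0.3567  0.0573  2.045   0.5872  0.5806 -0.9774]
shift mm [-2.1  0.5 10.9] turn deg [-0.12 -0.17  0.16] | 11.1 0.3
ledge [[397.0, 358.0], [294.0, 425.0], [376.0, 350.0], [275.0, 416.0]]
face top [[288.0, 166.0], [212.0, 211.0]]
```

View pics/z5.png

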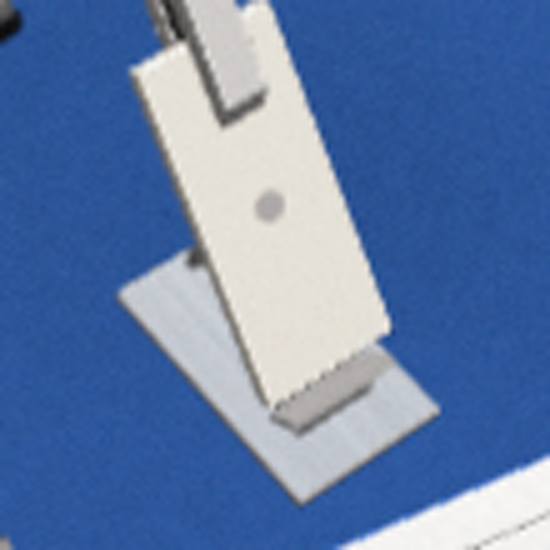

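>>> jog_arm(
  steps=[-2,0,4,0,0,0,-2,0,7,0,0,0,-2,0,9,0,0,0,-2,0,9,0,0,0],
)

```text
time_s: 5.68
eef_pos: [0.5961, -0.0413, 0.1888]
tcp_rot: [-2.925, -0.291, -0.926]
wrist_force: [-0.8, 0.2, -1.0]
width: 0.083
```

>>> jog_arm(
  steps=[0,0,1,0,0,0,0,0,2,0,0,0,0,0,2,0,0,0],
)

```text
time_s: 6.05
eef_pos: [0.5973, -0.0411, 0.1887]
tcp_rot: [-2.924, -0.293, -0.927]
wrist_force: [-13.2, -1.7, 12.8]
width: 0.085
```

>>> jog_arm(
  steps=[0,0,-2,0,0,0,0,0,-2,0,0,0],
)

```text
time_s: 6.3
eef_pos: [0.5962, -0.0413, 0.1891]
tcp_rot: [-2.925, -0.291, -0.927]
wrist_force: [0.1, 0.5, -0.7]
width: 0.082
```

```bash
python3 - <<'E'
from h import *
g=0.070-0.0155
p=stand(-.007,0,.078)+U*(g+.078)
rel(frame(-U,N),p)
s=optics.snapshot('scene')[:,:,::-1];w=optics.snapshot('wrist')[:,:,::-1]
a=lambda i,x0,y0:cv2.resize(i[y0:y0+110,x0:x0+110],None,fx=5,fy=5,interpolation=cv2.INTER_CUBIC)
cv2.imwrite('pics/z6.png',a(s,290,205));cv2.imwrite('pics/w6.png',w)
E
```

```text
t 6.3 p [ 0.5962 -0.0413  0.1891] F [ 0.0541  0.5004 -0.676 ] w 0.082 j [-0.3538  0.0794  2.0407  0.6004  0.5639 -0.9908]
shift mm [-1.6  0.1  2. ] turn deg [-0.08 -0.18  0.12] | 2.6 0.2
```

View pics/z6.png

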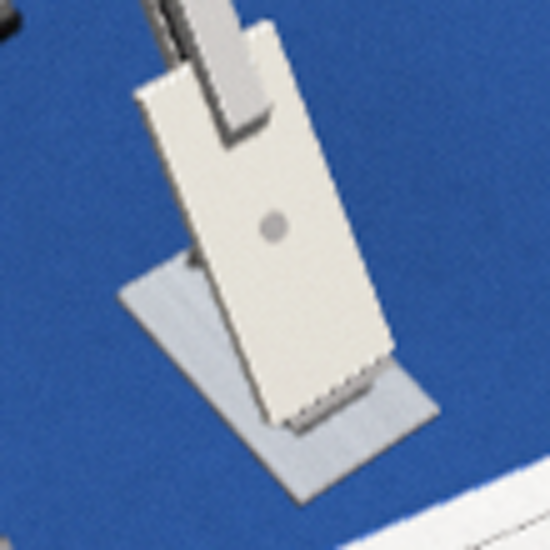

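View pics/w6.png

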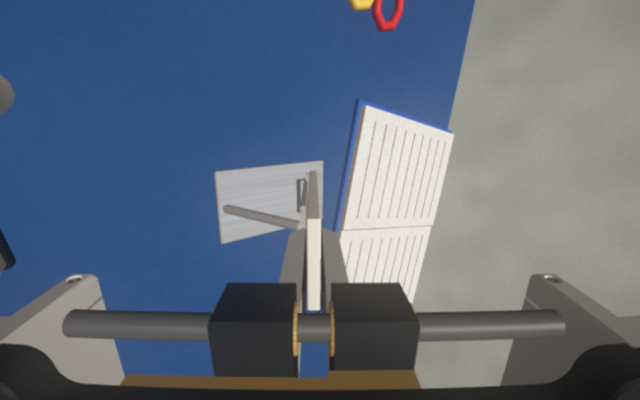

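>>> jog_arm(
  steps=[0,0,0,0,0,0,0,0,0,0,0,0,0,0,0,0,0,0],
  fingers=0.3,
)

```text
time_s: 6.78
eef_pos: [0.5962, -0.0413, 0.1891]
tcp_rot: [-2.925, -0.291, -0.927]
wrist_force: [-0.2, -0.6, 0.4]
width: 0.297
```

```bash
python3 - <<'E'
from h import *
rel(frame(-U,N),stand(-.007,0,.078)+U*.1325)
s=optics.snapshot('scene')[:,:,::-1]
a=lambda i,x0,y0:cv2.resize(i[y0:y0+110,x0:x0+110],None,fx=5,fy=5,interpolation=cv2.INTER_CUBIC)
cv2.imwrite('pics/z7.png',a(s,290,205))
E
```

```text
t 6.78 p [ 0.5962 -0.0413  0.1891] F [-0.2198 -0.57    0.4477] w 0.297 j [-0.3537  0.0797  2.0405  0.6003  0.564  -0.9908]
shift mm [-1.6  0.1  1.9] turn deg [-0.09 -0.17  0.12] | 2.5 0.2
```

View pics/z7.png

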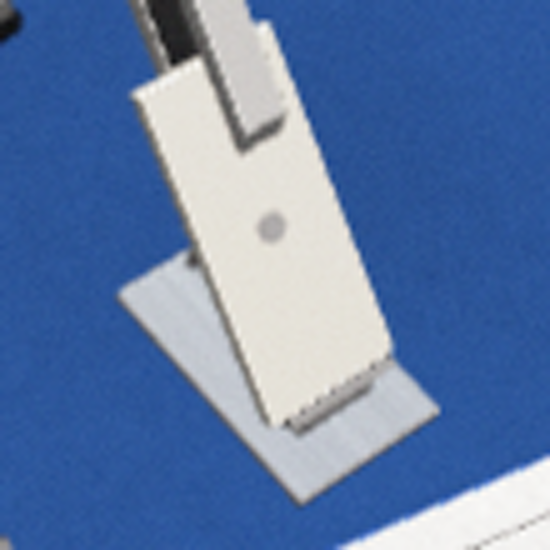

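>>> jog_arm(
  steps=[0,0,-20,0,0,0,0,0,-50,0,0,0,0,0,-100,0,0,0,0,0,-140,0,0,0,0,0,-140,0,0,0],
)

```text
time_s: 7.45
eef_pos: [0.5174, -0.0578, 0.3069]
tcp_rot: [-2.926, -0.291, -0.936]
wrist_force: [0.2, -0.5, -0.0]
width: 0.3
```

```bash
cat >> h.py <<'E'
tl=np.radians(35)
Z2=sdir(-np.sin(tl),-np.cos(tl)); R2=frame(Z2,yaw(SY-90))
C=stand(-.007,0,.078)
E
python3 - <<'E'
from h import *
P=C-Z2*(.078+.13)
print(P,C-Z2*.078); rel(R2,P)
s=optics.snapshot('scene')[:,:,::-1]
cv2.imwrite('pics/s8.png',s)
E
```

```text
[ 0.7877 -0.0035  0.2484] [ 0.7145 -0.018   0.1419]
t 7.45 p [ 0.5174 -0.0578  0.3069] F [ 0.1571 -0.5442 -0.0216] w 0.3 j [-0.4577 -0.2999  2.1468  0.4901  0.8407 -0.9022]
shift mm [190.5  -0.7 207.6] turn deg [-54.51 -54.9   77.52] | 281.8 109.5
```

View pics/s8.png

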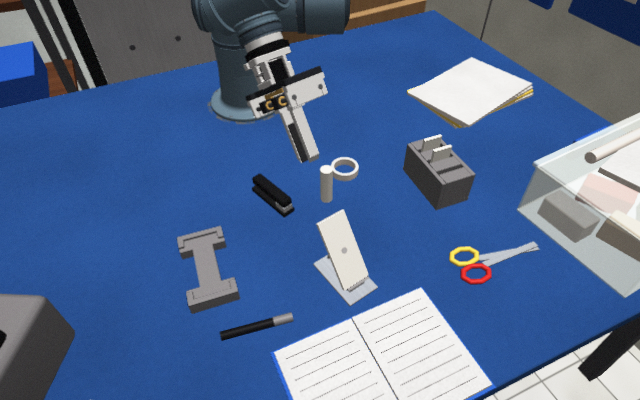

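```bash
python3 - <<'E'
from h import *
rel(R2,[.60,-.04,.38])
T=optics.camera_params('top');t=optics.snapshot('top')[:,:,::-1]
S=optics.camera_params('scene');s=cv2.imread('pics/s8.png')
print('pred disc S',px(S,C+N*.004),'T',px(T,C+N*.004))
g=cv2.cvtColor(s[200:310,290:400],cv2.COLOR_BGR2HSV)
a=lambda i,x0,y0:cv2.resize(i[y0:y0+100,x0:x0+100],None,fx=4,fy=4,interpolation=cv2.INTER_CUBIC)
cv2.imwrite('pics/z8.png',np.hstack([a(t,290,95),a(s,300,205)]))
for y in(.03,-.03):
  for u in (.07,-.07): 
    X=C+U*u+N*.004+yaw(SY+90)*y; print(y,u,'S crop',(px(S,X)-[300,205])*4+[400,0],'T crop',(px(T,X)-[290,95])*4)
E
```

```text
t 7.5 p [ 0.5172 -0.0575  0.3047] F [ 0.6316  0.7175 -1.4919] w 0.3 j [-0.4571 -0.2968  2.148   0.4901  0.8403 -0.9023]
shift mm [112.6  -0.7 -12.6] turn deg [-54.49 -54.66  77.61] | 113.3 109.5
pred disc S [344.6218 249.8777] T [336.4928 132.6847]
0.03 0.07 S crop [578.5386  16.174 ] T crop [145.6719 201.507 ]
0.03 -0.07 S crop [676.3292 276.3414] T crop [113.8271 128.0205]
-0.03 0.07 S crop [473.1412  75.2841] T crop [267.2409 176.4108]
-0.03 -0.07 S crop [578.4841 340.326 ] T crop [221.5085 106.0012]
```

View pics/z8.png

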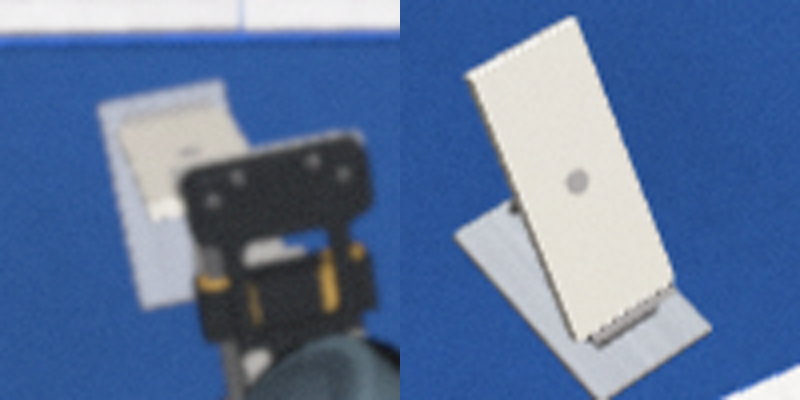

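>>> jog_arm(
  steps=[112,0,-12,-54.5,-54.5,77.5,112,0,-12,-54.5,-54.5,77.5,112,0,-12,-54.5,-54.5,77.5,112,0,-12,-54.5,-54.5,77.5,112,0,-12,-54.5,-54.5,77.5],
  fingers=0.95,
)

```text
time_s: 8.18
eef_pos: [0.6006, -0.0396, 0.3753]
tcp_rot: [2.859, -0.702, 0.264]
wrist_force: [-0.1, 0.3, -1.3]
width: 0.797
```

```bash
python3 - <<'E'
from h import *
rel(R2,[.68,-.025,.37])
E
```

```text
t 8.18 p [ 0.6006 -0.0396  0.3753] F [-0.1019  0.2603 -1.3023] w 0.797 j [-0.1949  0.0267  1.6771 -0.2026  1.2716  0.3308]
shift mm [ 61.7 -50.9  12. ] turn deg [-30.62 -30.18  44.55] | 80.9 61.9
```

>>> jog_arm(
  steps=[62,-51,12,-30.6,-30.2,44.5,62,-51,12,-30.6,-30.2,44.5,62,-51,12,-30.6,-30.2,44.5,62,-51,12,-30.6,-30.2,44.5,62,-51,12,-30.6,-30.2,44.5],
)

```text
time_s: 8.8
eef_pos: [0.6803, -0.0248, 0.3696]
tcp_rot: [2.164, -1.563, -0.432]
wrist_force: [-0.4, -0.1, 0.4]
width: 0.949
```

```bash
python3 - <<'E'
from h import *
rel(R2,C-Z2*(.078+.10))
E
```

```text
t 8.8 p [ 0.6803 -0.0248  0.3696] F [-0.3853 -0.1421  0.3958] w 0.949 j [-0.1403  0.4984  1.1605 -0.2517  1.965   1.0708]
shift mm [  11.3 -153.6   77.8] turn deg [-3.98 -3.95  5.96] | 172.5 8.2
```

>>> jog_arm(
  steps=[11,-153,78,-4,-4,6,11,-153,78,-4,-4,6,11,-153,78,-4,-4,6,11,-153,78,-4,-4,6],
)

```text
time_s: 9.3
eef_pos: [0.769, -0.0063, 0.2176]
tcp_rot: [2.025, -1.655, -0.532]
wrist_force: [-0.3, 0.8, -1.1]
width: 0.95
```

```bash
python3 - <<'E'
from h import *
rel(R2,C-Z2*(.078))
W=optics.camera_params('wrist');w=optics.snapshot('wrist')[:,:,::-1].copy()
cv2.imwrite('pics/w9.png',w)
print('disc',px(W,C+N*.004),[px(W,C+U*u+N*.004+yaw(SY+90)*y).round(0).tolist() for y in(.03,-.03) for u in(.07,-.07)])
s=optics.snapshot('scene')[:,:,::-1];cv2.imwrite('pics/s9.png',s)
E
```

```text
t 9.3 p [ 0.769  -0.0063  0.2176] F [-0.2615  0.8059 -1.093 ] w 0.95 j [-0.1131  0.8713  0.8982 -0.1905  1.9608  1.2381]
shift mm [ 1.   1.6 94. ] turn deg [0.39 0.05 0.3 ] | 94.0 0.5
disc [315.3475 207.3192] [[282.0, 283.0], [284.0, 133.0], [348.0, 284.0], [348.0, 133.0]]
```

View pics/w9.png

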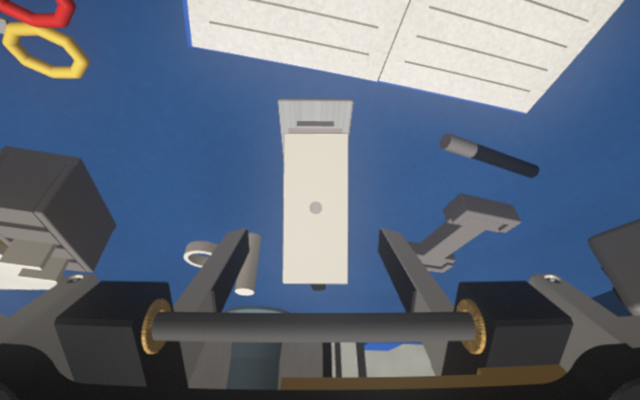

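View pics/s9.png

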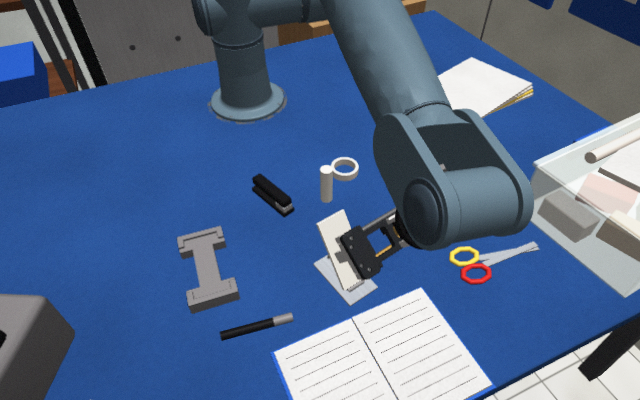

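>>> jog_arm(
  steps=[1,1,30,0,0,0,1,1,60,0,0,0,1,1,80,0,0,0,1,1,94,0,0,0,1,1,94,0,0,0],
)

```text
time_s: 10.02
eef_pos: [0.7174, -0.0192, 0.1525]
tcp_rot: [2.031, -1.665, -0.516]
wrist_force: [-0.2, 0.2, 0.2]
width: 0.948
```

```bash
python3 - <<'E'
from h import *
rel(R2,C-Z2*(.078))
s=optics.snapshot('wrist')[:,:,::-1];cv2.imwrite('pics/w10.png',s)
E
```

```text
t 10.03 p [ 0.7174 -0.0192  0.1525] F [-0.2098  0.1562  0.2333] w 0.948 j [-0.1362  0.8031  1.1268 -0.1926  1.7841  1.2519]
shift mm [-1.8 -3.9 10.2] turn deg [-0.45 -0.15  0.06] | 11.1 0.5
```

View pics/w10.png

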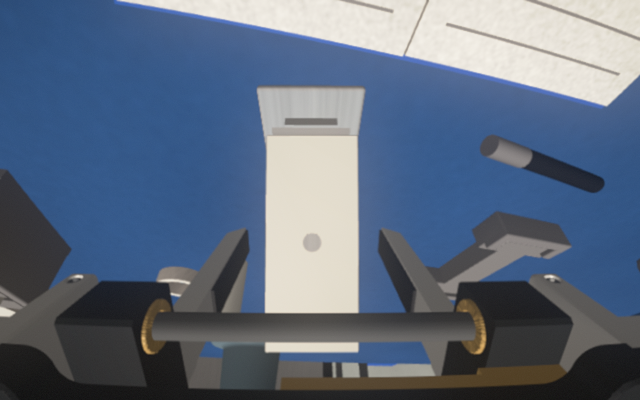

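>>> jog_arm(
  steps=[-1,-3,10,0,0,0,-1,-3,10,0,0,0,-1,-3,10,0,0,0],
)

```text
time_s: 10.45
eef_pos: [0.7144, -0.0186, 0.1412]
tcp_rot: [2.031, -1.664, -0.517]
wrist_force: [-0.8, 0.5, -0.2]
width: 0.954
```

```bash
python3 - <<'E'
from h import *
rel(R2,C-Z2*(.078))
E
```

```text
t 10.45 p [ 0.7144 -0.0186  0.1412] F [-0.7971  0.4586 -0.2271] w 0.954 j [-0.136   0.8101  1.1384 -0.1921  1.7672  1.2552]
shift mm [-0.6  0.2 -0.7] turn deg [-0.38 -0.14  0.09] | 1.0 0.4
```

>>> jog_arm(
  steps=[0,0,0,0,0,0,0,0,0,0,0,0,0,0,0,0,0,0,0,0,0,0,0,0,0,0,0,0,0,0],
  fingers=0.5,
  squeeze=20,
)

```text
time_s: 11.08
eef_pos: [0.7143, -0.0187, 0.1413]
tcp_rot: [2.031, -1.665, -0.517]
wrist_force: [-0.2, -0.4, 0.2]
width: 0.634
```

```bash
python3 - <<'E'
from h import *
R0=Ro.from_rotvec(manip.get_state()['tcp_rot']).as_matrix()
for d in (.01,.06,.12): rel(R0,manip.get_state()['eef_pos']+N*d*.7+np.array([0,0,d*.7])+U*0)
s=optics.snapshot('scene')[:,:,::-1]
a=lambda i,x0,y0:cv2.resize(i[y0:y0+110,x0:x0+110],None,fx=5,fy=5,interpolation=cv2.INTER_CUBIC)
cv2.imwrite('pics/z11.png',a(s,290,205))
E
```

```text
t 11.07 p [ 0.7143 -0.0187  0.1413] F [-0.1955 -0.4314  0.2128] w 0.634 j [-0.1361  0.8097  1.1386 -0.192   1.7671  1.2553]
shift mm [  0.    1.5 -12.3] turn deg [0. 0. 0.] | 12.4 0.0
t 11.07 p [ 0.7143 -0.0187  0.1413] F [-0.1955 -0.4314  0.2128] w 0.634 j [-0.1361  0.8097  1.1386 -0.192   1.7671  1.2553]
shift mm [  0.2   9.2 -73.9] turn deg [0. 0. 0.] | 74.5 0.0
t 11.07 p [ 0.7143 -0.0187  0.1413] F [-0.1955 -0.4314  0.2128] w 0.634 j [-0.1361  0.8097  1.1386 -0.192   1.7671  1.2553]
shift mm [   0.3   18.4 -147.9] turn deg [0. 0. 0.] | 149.0 0.0
```

View pics/z11.png

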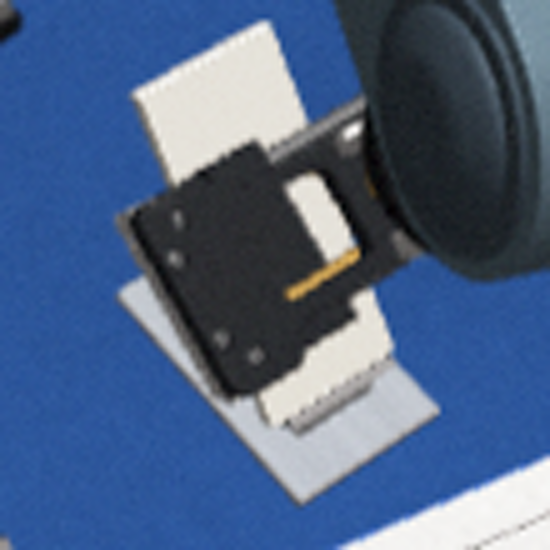

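>>> jog_arm(
  steps=[0,1,-10,0,0,0,0,3,-25,0,0,0,0,6,-50,0,0,0,0,10,-85,0,0,0,0,12,-100,0,0,0],
)

```text
time_s: 11.75
eef_pos: [0.7618, -0.0092, 0.2339]
tcp_rot: [2.034, -1.667, -0.512]
wrist_force: [0.9, -0.3, -0.1]
width: 0.638
```

```bash
cat >> h.py <<'E'
CC=np.array([.549,-.2645,0]);CY=-5.4
def place(h,tilt=20,dx=0,dy=0):
    t=np.radians(tilt);z=np.sin(t)*yaw(CY)-np.array([0,0,np.cos(t)])
    p=CC+dx*yaw(CY)+dy*yaw(CY+90)+np.array([0,0,.028+h])-z*.078
    return frame(z,yaw(CY-90)),p
E
python3 - <<'E'
from h import *
R,p=place(.15);print(p);rel(R,p)
rel(R,[.62,-.13,.33])
s=optics.snapshot('scene')[:,:,::-1];cv2.imwrite('pics/s12.png',s)
s=optics.snapshot('wrist')[:,:,::-1];cv2.imwrite('pics/w12.png',s)
E
```

```text
[ 0.5224 -0.262   0.2513]
t 11.75 p [ 0.7618 -0.0092  0.2339] F [ 0.8956 -0.3122 -0.0694] w 0.638 j [-0.1175  0.8288  0.9317 -0.192   1.9499  1.2368]
shift mm [200.7 244.4 146.6] turn deg [53.91 -2.33 17.25] | 348.6 56.7
t 11.75 p [ 0.7618 -0.0092  0.2339] F [ 0.8956 -0.3122 -0.0694] w 0.638 j [-0.1175  0.8288  0.9317 -0.192   1.9499  1.2368]
shift mm [ 90.7 188.5  12.7] turn deg [53.91 -2.33 17.25] | 209.6 56.7
```

View pics/s12.png

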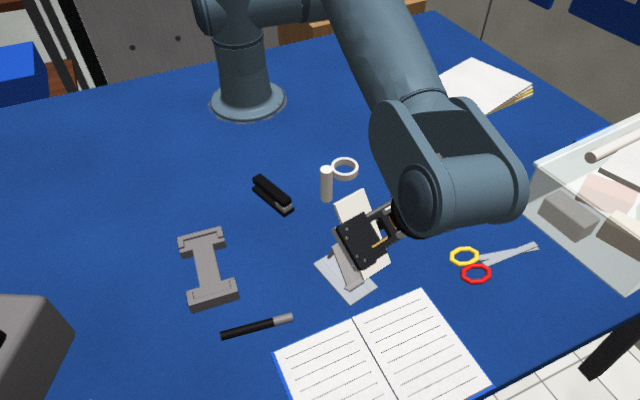

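View pics/w12.png

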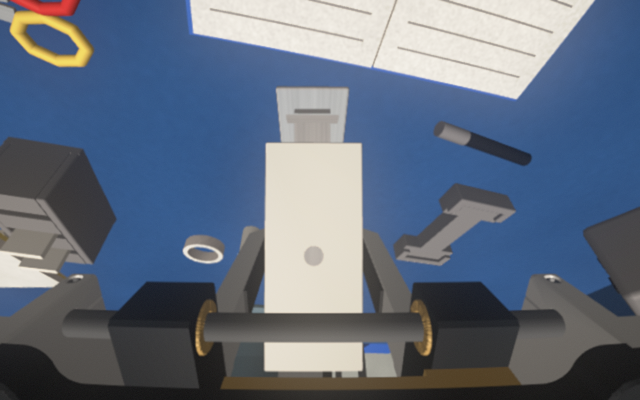

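```bash
python3 - <<'E'
from h import *
W=optics.camera_params('wrist')
s=manip.get_state();R0=Ro.from_rotvec(s['tcp_rot']).as_matrix();G=s['eef_pos']+R0[:,2]*.078
for d in (15,18,20,22,25):
    t=np.radians(d); n=-R0[:,2]*np.cos(t)-R0[:,1]*0; 
    # n: plate normal tilted by d from -z ; U perpendicular
    a=np.radians(d); 
    best=None
    for sg in(1,-1):
        n=-R0[:,2]*np.cos(a)+sg*R0[:,1]*np.sin(a);u=np.cross(R0[:,0],n)
        print(d,sg,[px(W,G+n*.004+u*k*.07+R0[:,0]*y*.03).round(0).tolist() for k in(1,-1) for y in(1,-1)], px(W,G+n*.004).round(0))
rel(place(0)[0],[.70,-.05,.35])
E
```

```text
15 1 [[355.0, 327.0], [274.0, 327.0], [377.0, 150.0], [253.0, 150.0]] [315. 258.]
15 -1 [[362.0, 365.0], [267.0, 365.0], [364.0, 139.0], [265.0, 139.0]] [315. 254.]
18 1 [[354.0, 323.0], [275.0, 323.0], [378.0, 153.0], [252.0, 153.0]] [315. 258.]
18 -1 [[363.0, 368.0], [266.0, 368.0], [363.0, 140.0], [266.0, 140.0]] [315. 254.]
20 1 [[354.0, 320.0], [275.0, 320.0], [379.0, 156.0], [251.0, 156.0]] [315. 258.]
20 -1 [[364.0, 370.0], [265.0, 370.0], [363.0, 141.0], [267.0, 141.0]] [315. 254.]
22 1 [[353.0, 317.0], [275.0, 317.0], [380.0, 159.0], [250.0, 159.0]] [315. 258.]
22 -1 [[365.0, 372.0], [264.0, 372.0], [362.0, 142.0], [267.0, 142.0]] [315. 254.]
25 1 [[353.0, 313.0], [276.0, 313.0], [382.0, 164.0], [249.0, 164.0]] [315. 258.]
25 -1 [[366.0, 374.0], [263.0, 374.0], [361.0, 143.0], [268.0, 143.0]] [315. 253.]
t 11.85 p [ 0.7615 -0.0092  0.233 ] F [ 0.5252 -0.8295 -0.2253] w 0.636 j [-0.1176  0.8289  0.9334 -0.192   1.9486  1.237 ]
shift mm [ 28.2 122.4 -58. ] turn deg [53.94 -2.32 17.25] | 138.4 56.7
```

>>> jog_arm(
  steps=[20,60,-58,8,0,2,28,122,-58,18,-1,5,28,122,-58,28,-1,9,28,122,-58,38,-2,13,28,122,-58,48,-2,16],
)

```text
time_s: 12.48
eef_pos: [0.6987, -0.0503, 0.3468]
tcp_rot: [-2.021, 2.18, -0.286]
wrist_force: [-0.4, -0.1, -0.7]
width: 0.639
```

```bash
python3 - <<'E'
from h import *
R,p=place(.12);print(p);rel(R,p)
E
```

```text
[ 0.5224 -0.262   0.2213]
t 12.47 p [ 0.6987 -0.0503  0.3468] F [-0.4024 -0.1168 -0.7062] w 0.639 j [-0.2397  0.2305  1.5042  0.0262  1.1619  1.3991]
shift mm [222.7 186.   86.4] turn deg [ 5.91 -0.59  1.19] | 302.7 6.1
```

>>> jog_arm(
  steps=[60,45,10,3,0,1,120,95,30,6,0,1,180,150,60,6,0,1,222,186,86,6,0,1,222,186,86,6,0,1],
)

```text
time_s: 13.1
eef_pos: [0.5207, -0.2619, 0.2206]
tcp_rot: [-1.951, 2.136, -0.381]
wrist_force: [1.0, -0.1, -0.5]
width: 0.638
```

>>> jog_arm(
  steps=[0,0,0,0,0,0,0,0,0,0,0,0],
)

```text
time_s: 13.35
eef_pos: [0.5233, -0.2611, 0.223]
tcp_rot: [-1.951, 2.134, -0.384]
wrist_force: [-0.4, -0.2, -0.5]
width: 0.635
```

```bash
python3 - <<'E'
from h import *
R,p=place(.12);rel(R,p)
R,p=place(.02);rel(R,p)
for n in('scene','top','wrist'):
    cv2.imwrite(f'pics/{n}13.png',optics.snapshot(n)[:,:,::-1])
W=optics.camera_params('wrist')
# predicted carrier corners z=.03 in wrist
print([px(W,CC+x*yaw(CY)+y*yaw(CY+90)+np.array([0,0,.03])).round(0).tolist() for x in(.086,-.086) for y in(.046,-.046)])
E
```

```text
t 13.35 p [ 0.5233 -0.2611  0.223 ] F [-0.4301 -0.1935 -0.4594] w 0.635 j [-0.7176  0.0602  1.9411  0.2524  0.866   0.8054]
shift mm [1.  1.3 1.4] turn deg [ 0.18 -0.55  0.36] | 2.1 0.7
t 13.35 p [ 0.5233 -0.2611  0.223 ] F [-0.4301 -0.1935 -0.4594] w 0.635 j [-0.7176  0.0602  1.9411  0.2524  0.866   0.8054]
shift mm [-0.1 35.2 95.4] turn deg [ 0.18 -0.55  0.36] | 101.7 0.7
[[271.0, 158.0], [357.0, 159.0], [269.0, 323.0], [357.0, 323.0]]
```

View pics/scene13.png

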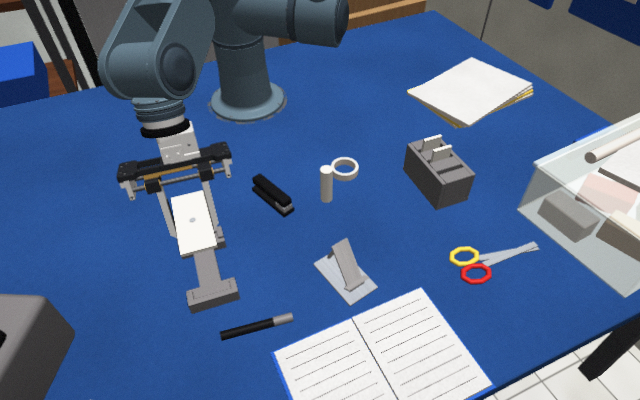

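View pics/wrist13.png

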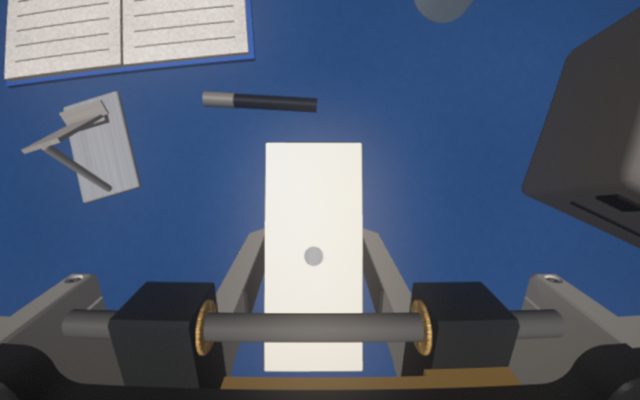

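>>> jog_arm(
  steps=[0,12,32,0,-0.5,0.4,0,24,65,0,-0.5,0.4,0,34,95,0,-0.5,0.4,0,34,95,0,-0.5,0.4,0,34,95,0,-0.5,0.4],
)

```text
time_s: 14.12
eef_pos: [0.5246, -0.2628, 0.124]
tcp_rot: [-1.942, 2.133, -0.378]
wrist_force: [0.1, -1.0, -1.8]
width: 0.633
```

```bash
python3 - <<'E'
from h import *
R,p=place(.02,dx=.001);rel(R,p)
R,p=place(.0,dx=.001);rel(R,p)
t=optics.snapshot('top')[:,:,::-1];s=optics.snapshot('scene')[:,:,::-1];w=optics.snapshot('wrist')[:,:,::-1]
a=lambda i,x0,y0:cv2.resize(i[y0:y0+100,x0:x0+100],None,fx=4,fy=4,interpolation=cv2.INTER_CUBIC)
cv2.imwrite('pics/z14.png',np.hstack([a(t,400,145),a(s,160,220)]));cv2.imwrite('pics/w14.png',w)
E
```

```text
t 14.12 p [ 0.5246 -0.2628  0.124 ] F [ 0.0734 -1.0219 -1.7791] w 0.633 j [-0.721   0.2268  1.9696  0.3198  0.6829  0.721 ]
shift mm [-0.7  2.   2.1] turn deg [ 0.03 -0.14  0.05] | 3.0 0.2
t 14.12 p [ 0.5246 -0.2628  0.124 ] F [ 0.0734 -1.0219 -1.7791] w 0.633 j [-0.721   0.2268  1.9696  0.3198  0.6829  0.721 ]
shift mm [-0.7  8.9 20.9] turn deg [ 0.03 -0.14  0.05] | 22.7 0.2
```

View pics/z14.png

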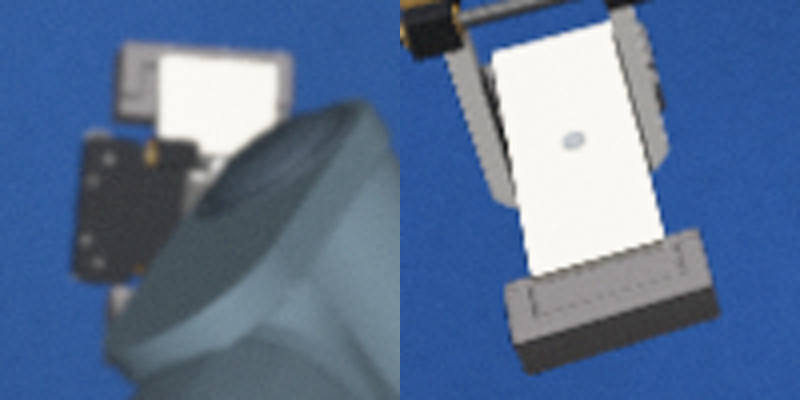

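View pics/w14.png

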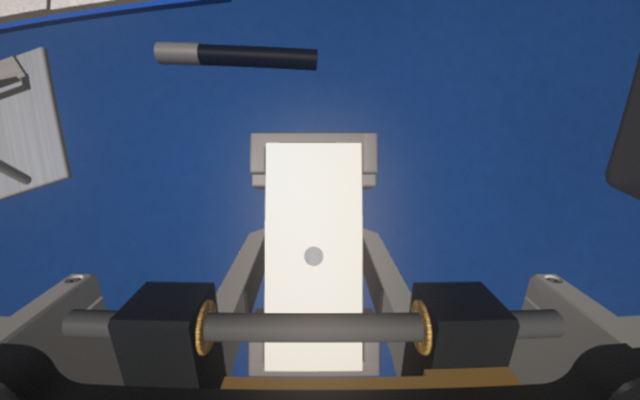

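```bash
python3 - <<'E'
from h import *
W=optics.camera_params('wrist');T=optics.camera_params('top')
loc=lambda X:(np.array([(X-CC)@yaw(CY),(X-CC)@yaw(CY+90),X[2]])*1000).round(1)
print('car far corners(86,+-46)',loc(onz(W,250,133.5,.03)),loc(onz(W,377,133.5,.03)))
h=.0205
print('plate far top corners',loc(onz(W,265.5,143,.032+h)),loc(onz(W,362,143,.032+h)), 'near',loc(onz(W,265.5,371,.032+h)),loc(onz(W,362,371,.032+h)),'disc',loc(onz(W,314,256,.032+h)))
f=lambda x,y,z:loc(onz(T,400+(x+.5)/4-.5,145+(y+.5)/4-.5,z))
print('T car',f(121,42,.03),f(293,54,.03),'plate',f(158,54,.052),f(278,63,.052))
S=optics.camera_params('scene');f=lambda x,y,z:loc(onz(S,160+(x-400+.5)/4-.5,220+(y+.5)/4-.5,z))
print('S disc',f(572,141,.0525),'plate corners far',f(534,277,.0525),f(663,238,.0525),'near',f(494,50,.0525), 'carrier',f(470,70,.03),f(645,25,.03),f(716,288,.03),f(524,346,.03))
E
```

```text
car far corners(86,+-46) [84.6 44.9 30. ] [ 84.6 -46.3  30. ]
plate far top corners [71.8 29.9 52.5] [ 71.8 -31.4  52.5] near [-69.6  29.   52.5] [-69.7 -30.2  52.5] disc [ 0.8 -0.8 52.5]
T car [84.7 46.4 30. ] [ 85.4 -46.7  30. ] plate [72.7 30.9 52. ] [ 72.9 -32.7  52. ]
S disc [-1.4 -2.8 52.5] plate corners far [ 69.5 -31.3  52.5] [68.9 27.5 52.5] near [-72.5 -30.4  52.5] carrier [-84.3 -46.3  30. ] [-83.3  44.2  30. ] [88.4 44.6 30. ] [ 88.3 -43.4  30. ]
```

>>> jog_arm(
  steps=[0,4,8,0,0,0,0,6,13,0,0,0,0,6,13,0,0,0],
)

```text
time_s: 14.65
eef_pos: [0.5218, -0.2623, 0.1072]
tcp_rot: [-1.942, 2.136, -0.372]
wrist_force: [0.0, 0.7, -0.6]
width: 0.636
```

```bash
python3 - <<'E'
from h import *
R,p=place(.0,dx=.001);rel(R,p)
t=optics.snapshot('top')[:,:,::-1];s=optics.snapshot('scene')[:,:,::-1];w=optics.snapshot('wrist')[:,:,::-1]
a=lambda i,x0,y0:cv2.resize(i[y0:y0+100,x0:x0+100],None,fx=4,fy=4,interpolation=cv2.INTER_CUBIC)
cv2.imwrite('pics/z15.png',np.hstack([a(t,400,145),a(s,160,220)]));cv2.imwrite('pics/w15.png',cv2.resize(w[110:390,220:410],None,fx=3,fy=2.1,interpolation=cv2.INTER_CUBIC))
E
```

```text
t 14.65 p [ 0.5218 -0.2623  0.1072] F [ 0.0167  0.7173 -0.6201] w 0.636 j [-0.7237  0.2539  1.9759  0.3321  0.6557  0.704 ]
shift mm [-0.4  0.4  6.1] turn deg [ 0.23 -0.03 -0.05] | 6.1 0.2
```

View pics/z15.png

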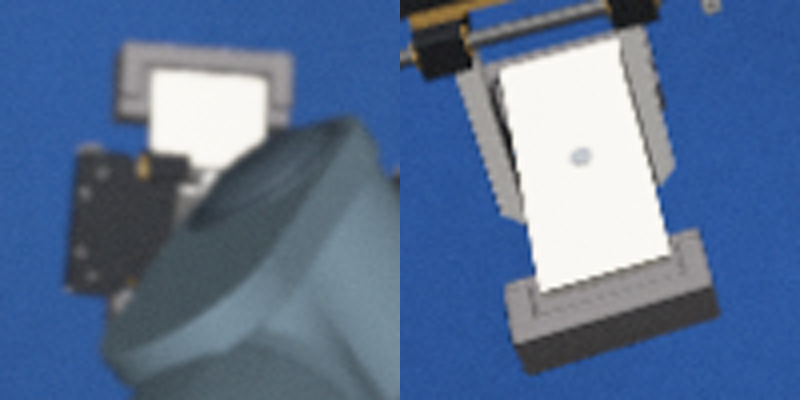

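View pics/w15.png

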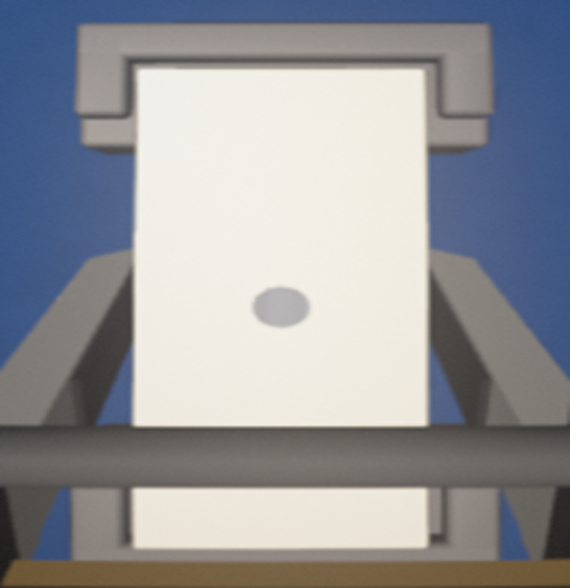

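```bash
python3 - <<'E'
from h import *
W=optics.camera_params('wrist');T=optics.camera_params('top');S=optics.camera_params('scene')
loc=lambda X:(np.array([(X-CC)@yaw(CY),(X-CC)@yaw(CY+90),X[2]])*1000).round(1)
f=lambda x,y,z:loc(onz(W,220+(x+.5)/3-.5,110+(y+.5)/2.1-.5,z))
print('W car far outer',f(78,24,.03),f(494,24,.03),'recess far',f(128,60,.027),f(440,60,.027),'near recess corner',f(440,543,.024))
print(' plate far',f(134,67,.038),f(426,67,.038),'near',f(132,548,.038),f(429,548,.038))
f=lambda x,y,z:loc(onz(T,400+(x+.5)/4-.5,145+(y+.5)/4-.5,z))
print('T car',f(121,42,.03),f(293,54,.03),'plate',f(150,68,.038),f(267,76,.038))
f=lambda x,y,z:loc(onz(S,160+(x-400+.5)/4-.5,220+(y+.5)/4-.5,z))
print('S car',f(716,288,.03),f(524,346,.03),f(506,287,.03),f(699,231,.03),'plate far',f(540,292,.038),f(670,254,.038),'near',f(500,70,.038),f(617,38,.038),'disc',f(581,157,.038))
E
```

```text
W car far outer [85.7 44.7 30. ] [ 85.6 -47.   30. ] recess far [74.9 34.1 27. ] [ 74.8 -35.4  27. ] near recess corner [-77.1 -34.7  24. ]
 plate far [69.8 30.8 38. ] [ 69.7 -30.4  38. ] near [-71.   30.4  38. ] [-71.1 -29.9  38. ]
T car [84.7 46.4 30. ] [ 85.4 -46.7  30. ] plate [69.  32.1 38. ] [ 69.6 -30.6  38. ]
S car [88.4 44.6 30. ] [ 88.3 -43.4  30. ] [ 54.  -46.8  30. ] [54.6 43.8 30. ] plate far [ 68.  -31.5  38. ] [68.3 28.4 38. ] near [-71.5 -30.9  38. ] [-72.1  28.9  38. ] disc [-2.2 -1.3 38. ]
```

>>> jog_arm(
  steps=[0.3,-0.3,2,0,0,0,0.3,-0.5,4,0,0,0,0.3,-0.5,5,0,0,0,0.3,-0.5,5,0,0,0],
)

```text
time_s: 15.3
eef_pos: [0.5244, -0.2631, 0.1034]
tcp_rot: [-1.942, 2.135, -0.375]
wrist_force: [-0.4, 0.3, -0.7]
width: 0.635
```

>>> jog_arm(
  steps=[0,0.2,0.5,0,0,0,0,0.3,1,0,0,0,0,0.3,1,0,0,0],
)

```text
time_s: 15.68
eef_pos: [0.5244, -0.2631, 0.1024]
tcp_rot: [-1.942, 2.135, -0.375]
wrist_force: [0.2, 0.5, -0.8]
width: 0.636
```

```bash
python3 - <<'E'
from h import *
R,p=place(.0,dx=.002);rel(R,p)
s=optics.snapshot('scene')[:,:,::-1];w=optics.snapshot('wrist')[:,:,::-1]
a=lambda i,x0,y0:cv2.resize(i[y0:y0+100,x0:x0+100],None,fx=4,fy=4,interpolation=cv2.INTER_CUBIC)
cv2.imwrite('pics/z16.png',a(s,160,220));cv2.imwrite('pics/w16.png',cv2.resize(w[110:390,220:410],None,fx=3,fy=2.1,interpolation=cv2.INTER_CUBIC))
E
```

```text
t 15.68 p [ 0.5244 -0.2631  0.1024] F [ 0.1645  0.5404 -0.8317] w 0.636 j [-0.7215  0.268   1.9698  0.3355  0.646   0.7013]
shift mm [-0.9  0.4  1.1] turn deg [ 0.15 -0.08 -0.02] | 1.5 0.2
```

View pics/z16.png

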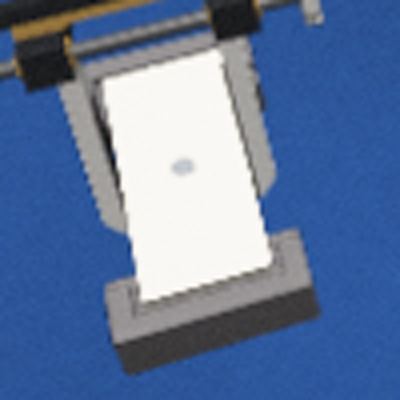

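View pics/w16.png

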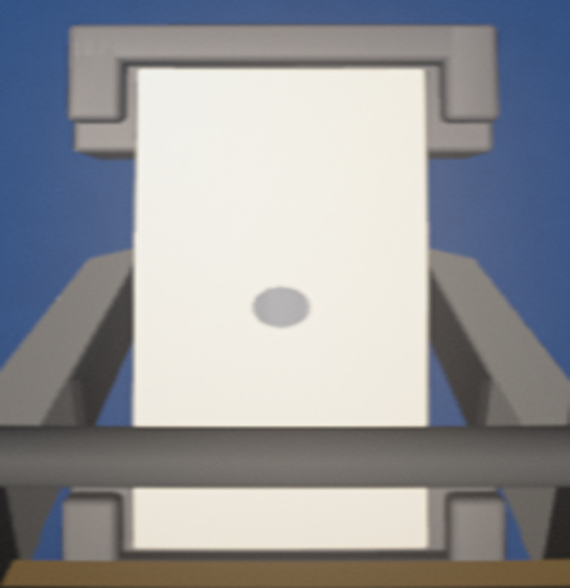

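>>> jog_arm(
  steps=[0.5,0.3,0.7,0,0,0,0.5,0.4,1.3,0,0,0,0.5,0.4,1.3,0,0,0],
)

```text
time_s: 16.15
eef_pos: [0.5245, -0.2637, 0.1013]
tcp_rot: [-1.942, 2.135, -0.375]
wrist_force: [-1.0, 0.6, 1.7]
width: 0.635
```

>>> jog_arm(
  steps=[0,0.2,0.7,0,0,0,0,0.3,1,0,0,0,0,0.3,1,0,0,0],
)

```text
time_s: 16.52
eef_pos: [0.5248, -0.2638, 0.1011]
tcp_rot: [-1.942, 2.134, -0.376]
wrist_force: [-5.8, 2.1, 8.6]
width: 0.632
```

>>> jog_arm(
  steps=[0,-0.3,-1,0,0,0,0,-0.3,-1,0,0,0],
)

```text
time_s: 16.77
eef_pos: [0.5246, -0.2638, 0.1012]
tcp_rot: [-1.941, 2.135, -0.376]
wrist_force: [0.5, 0.4, 0.3]
width: 0.637
```

```bash
python3 - <<'E'
from h import *
s=optics.snapshot('scene')[:,:,::-1];w=optics.snapshot('wrist')[:,:,::-1]
cv2.imwrite('pics/w17.png',cv2.resize(w[110:390,220:410],None,fx=3,fy=2.1,interpolation=cv2.INTER_CUBIC))
E
```

```text
(no output)
```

View pics/w17.png

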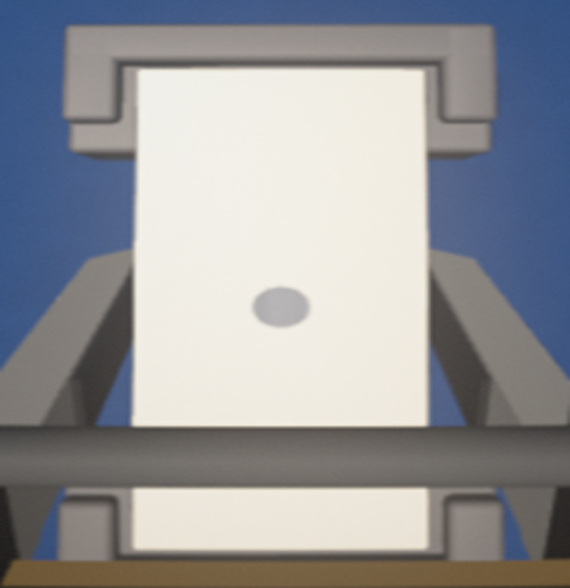

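>>> jog_arm(
  steps=[0,0,0,0,0,0,0,0,0,0,0,0,0,0,0,0,0,0],
  fingers=0.8,
)

```text
time_s: 17.25
eef_pos: [0.5243, -0.2636, 0.101]
tcp_rot: [-1.942, 2.135, -0.374]
wrist_force: [-0.2, -0.1, 0.6]
width: 0.799
```

>>> jog_arm(
  steps=[0,0,-10,0,0,0,0,0,-30,0,0,0,0,0,-60,0,0,0,0,0,-110,0,0,0,0,0,-130,0,0,0],
)

```text
time_s: 17.88
eef_pos: [0.4806, -0.26, 0.2271]
tcp_rot: [-1.941, 2.134, -0.382]
wrist_force: [-0.6, 0.5, 0.2]
width: 0.801
```

>>> jog_arm(
  steps=[0,0,-40,0,0,0,0,0,-40,0,0,0,0,0,-40,0,0,0],
)

```text
time_s: 18.25
eef_pos: [0.4667, -0.2577, 0.2603]
tcp_rot: [-1.941, 2.135, -0.374]
wrist_force: [0.7, -0.1, -0.5]
width: 0.798
```

```bash
python3 - <<'E'
from h import *
s=optics.snapshot('scene')[:,:,::-1];w=optics.snapshot('wrist')[:,:,::-1]
cv2.imwrite('pics/w18.png',w);cv2.imwrite('pics/s18.png',s)
a=lambda i,x0,y0:cv2.resize(i[y0:y0+100,x0:x0+100],None,fx=4,fy=4,interpolation=cv2.INTER_CUBIC)
cv2.imwrite('pics/z18.png',np.hstack([a(s,160,220),a(s,395,120)]))
st=manip.get_state();print(st['time_s'],st['eef_pos'],st['wrist_force'])
E
```

```text
18.35 [ 0.4666 -0.2574  0.2593] [-0.3653 -0.0185  0.7926]
```

View pics/z18.png

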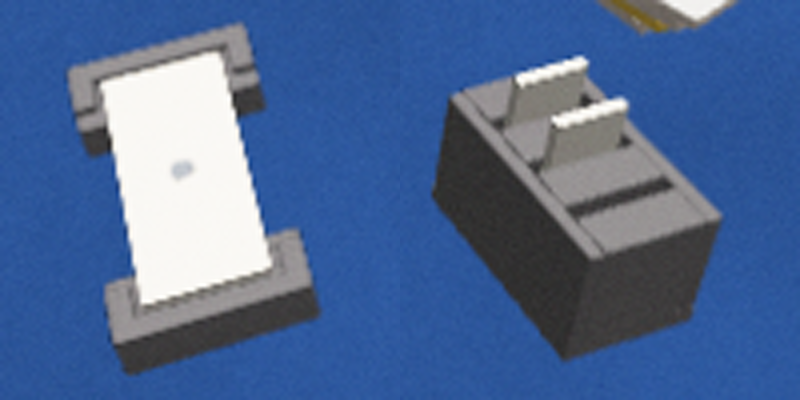

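View pics/s18.png

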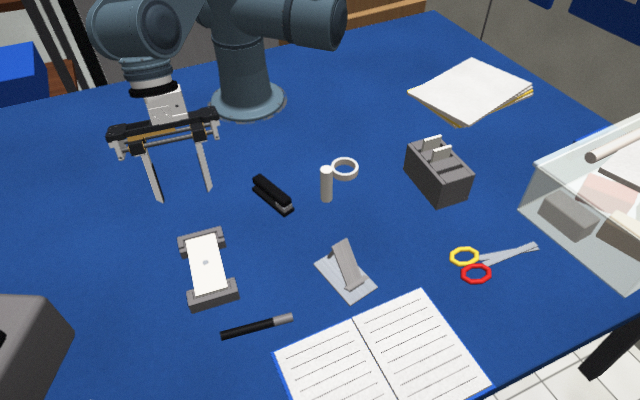

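View pics/w18.png

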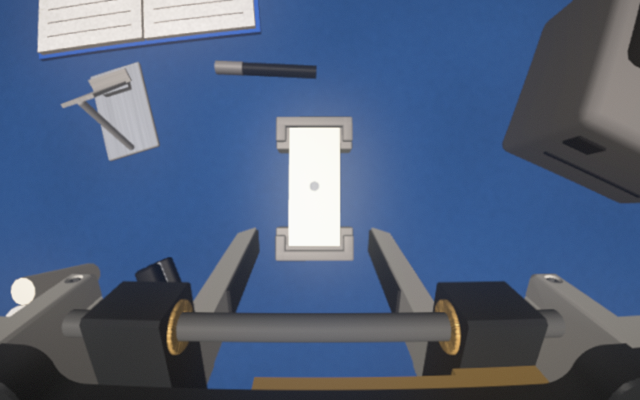

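The wrist view shows the plate lying flat inside all four lips, at (289–341, 126–248). The scene view shows both small plates still in the rack, and the glue stick, tape, stapler and marker where they were. I'm handing the job in.

```bash
python3 -c "
from station import manip
print(manip.job_done())"
```

```text
the job is handed in; nothing more can be done
None
```

The large plate is lying flat in the carrier's recess. I handed the job in at about 18.4 s of the 64 s allowed.

- **What I did:** I drew the plate straight up out of the rack's far slot by its top edge and stood it on the stand's ledge. It leaned there on its own after I let go. I then took it by its two long edges, laid it in the recess, released it and backed the arm clear.
- **Contact forces:** The largest wrist force I read was about 18 N, when the plate touched the ledge. It touched the recess floor at about 10 N.
- **Last checks:** After release the plate sat inside all four lips. Both small plates were still in the rack. The glue stick, tape, stapler and marker looked unmoved. The gripper was clear of everything.
- **What disagreed:** With the plate just above the recess, the fixed scene camera put it about 4 mm off-centre along the carrier, while the wrist and top cameras put it within about 0.5 mm. I trusted the wrist camera's close view and moved about 1 mm toward the scene camera's reading. The plate went down without touching the lips, so it fits, though its exact centring is only known to a millimetre or two.

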